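# Put the upper tray back on the soap-drying rack

## Robot

A 7-joint arm with a two-finger parallel gripper is mounted at the origin on the work surface. World frame = base frame: x ahead of the robot, y to its left, z up, the work surface at z = 0. Lengths are in m, angles in rad, forces in N, time in s.
With the tool pointing down it reaches from about 0.425 to 0.925 m from the base axis. Payload 6.8 kg.
Tool frame: the origin (TCP) lies on the mounting face of the last link; the fingertips stand 173 mm ahead of it and the grasp point (between the pads) lies 155 mm ahead of it; z points along the fingers, y is the line along which they close (so a half turn about z gives the same grasp; the last joint's range is limited). The gripper opens to 85 mm and grips with 20 to 120 N. Pads are 22 mm wide; open, the fingers measure 114 mm over their backs; the gripper's body (76 mm by 85 mm) begins 54 mm behind the grasp point. The pads swing forward as they close: fully open they stand 13 mm farther back than shut.
Start: joints at [1.215, 0.477, 0.022, 1.555, -0.011, 1.109, -0.083], TCP at [0.166, -0.654, 0.405] pointing down, gripper open.
Joint ranges: [-2.96, 2.96], [-0.34, 2.1], [-1.41, 1.46], [0.24, 2.44], [-1.37, 4.51], [0.17, 1.92], [-2.96, 2.96]. Speed limits (rad/s): [2.39, 2.39, 3.14, 3.14, 3.14, 3.14, 3.14].

## Interface

Orientations are given as a unit quaternion [w, x, y, z].
In Python, from station import bot gives the robot as it stands. The module is installed in compiled form; this text tells all that it offers.
- The arm moves only by the shell command python3 -m pendant 'ROWS' [FORCE]. ROWS is JSON, a list of rows, each a list of 5 numbers: the finger opening in m, from 0 to 0.0854, then the shift along the tool's x, y, z in m, then the turn about the tool's z in degrees. In form: [[jaw, x, y, z, yaw], ...]. A call has 1 to 12 rows; each row shifts and turns the commanded pose from where the row before left it, along the tool's axes as they then stand; what a row does not reach is not made up. A row lasts 1/12 s, in which the tool goes at most 41.7 mm and 7.16 degrees, less where a joint would pass 70% of its speed; a pose out of reach is approached as far as the arm can. A call with a gripper value outside its range is refused whole. The fingers move at their own pace and stop on an object; FORCE is the grip in N (left out, the last holds). Time passes only in rows, so rows that do not move let the fingers close. It gives the time, the measured TCP pose, the force, the opening and the grip force at its end, in the units of the state.
- bot.get_obs(): the state, without advancing time (a new reading comes with each control period).
- bot.read_camera(name): name is "scene" or "top"; returns (picture, depth): 480x640x3 uint8, blue, green, red; 480x640 float32, m along the optical axis (not along the pixel's ray), 0 where there is no reading.
- bot.camera_model(name): a dict with "intrinsics" (3x3 intrinsics, pixels), "R" (3x3) and "t" (3): a world point X has camera coordinates R X + t. Camera axes: x right, y down, z forward; pixel columns grow to the right and rows downward; lengths in m; the calibration is good to about 2 mm. A picture is of the moment at which its call begins. camera_model takes no time and is no camera call.
- bot.hand_in(): hands the job in; it is judged then, once.
Trained networks look in the newest picture that a camera, given by its name, has taken for a name from the list of things; names that differ only in an ending like _2 or _b are one class to them, and where a whole thing is asked for, a point or a joint stands for the part that bears it (a point fixed in the world has none). Each returns a list of dicts, best first, with "score" (0 to 1); they miss things now and then, are a little off and sometimes report something else, mostly with a low value. They report only what shows in the picture. A call takes as long as a camera call.
- bot.boxes_of(name, camera): "at" ([column, row] in pixels, amid what is visible of it).
- bot.trace(name, camera): "mask" (480x640 bool, what is visible of it) and "at" ([column, row] in pixels, amid what is visible of it).
- bot.pinpoint(name, camera): "at" ([column, row] in pixels: a listed point, or the origin of a listed thing).
The state is a dict: "t": time; "q": joint angles; "joint_vel": joint speeds; "joint_torque": joint torques, N m; "eef_pos": TCP position; "tool_rot": TCP orientation; "contact_force": force on the tool from outside, world axes, zero at the start; "torque": the same for the moment, N m; "gripper_width": opening from 0.0 (shut) to 1.0 (fully open); "grasp_force": force on a finger pad.
Only numpy, scipy, OpenCV 4.12 (cv2) and the standard library are available. Lean on these libraries where they do the work, as an engineer would, in place of code of your own. Each camera call takes 0.05 s, during which the arm holds its last target. There are 200 camera calls.

## Task

Put the larger of the two loose wooden trays back on the soap rack as its upper tier: lift it by its handle, bring it over the rack and lower it so that all four corner holes drop over the four posts together, keeping hold until it lies flat on the cross rails, then let go. Either way round is fine. Leave the smaller tray where it is.

Things in the scene. Friction and masses are not known exactly. Their poses are not given: they have to be found in the camera images.
- tray_grip (a point): Larger tray: plywood, 230 (x) by 180 (y) mm, deck 10 thick, lip 18 high, four 40 mm holes at x +-80, y +-55. Point: centre of its bridge handle's bar, above the deck's centre, 60 mm over the underside; z up. Bar along x, 110 long, 18 wide (y), 18 high, uprights at its ends, 41 mm of space below it. Starts flat on the table; 0.25 to 0.45 kg
- rack_seat (a point): Soap rack, fixed: plywood lower tier 230 (x) by 180 (y) mm with a soap bar; four upright 14 mm aluminium posts with tapered tips at x +-80, y +-55. Two pine cross rails (24 wide) join posts along y at x +-80. Point: rack centre at the height of the rails' tops, 66 mm above the table, where the tray's underside will lie; posts rise 40 mm above it. z up
- small_tray_grip (a point): Smaller tray, not to be used: same make, 160 (x) by 120 (y) mm, 26 mm holes too close together for the posts. Point: centre of its handle's bar (90 mm, along x), 60 mm over its underside; z up. Starts flat on the table

How it is judged:
By the outcome, as a careful person would: the job done as asked, in the order asked, and still so for the second after the job is handed in, with the robot touching nothing.
It also fails if it takes over 48 s, if anything falls off the work surface, if the arm or the gripper's body presses on something with over 40 N, if the wrist force passes 120 N, or if a joint passes its speed limit or range.

## Working session

There is one attempt and no reset: what is moved stays moved. The work goes in short steps, Python scripts to look and compute and a shell command to move; the robot and the scene stay as the last step left them, time stands still between calls to the robot, and variables do not carry over. Pictures are saved under pics/ and viewed, at most 10 in all, crops included, and the job is handed in when it is done.

```bash
mkdir -p pics
cat > h.py <<'E'
from station import bot
import numpy as np, cv2
def world(cam,px,depth=None,z=None):
    m=bot.camera_model(cam);K=np.array(m["intrinsics"]);R=np.array(m["R"]);t=np.array(m["t"])
    px=np.atleast_2d(px).astype(float)
    r=np.c_[px,np.ones(len(px))]@np.linalg.inv(K).T
    c=-R.T@t; d=r@R
    if z is not None: s=(z-c[2])/d[:,2]
    else: s=np.array(depth)
    return c+d*s[:,None]
E
python3 - <<'E'
from h import *
o=bot.get_obs();print(o["t"],o["eef_pos"],o["tool_rot"])
for c in("top","scene"):
    p,d=bot.read_camera(c);cv2.imwrite(f"pics/{c}0.png",p);np.save(f"{c}0.npy",d)
    for n,z in(("tray_grip",.06),("rack_seat",.066),("small_tray_grip",.06)):
        for r in bot.pinpoint(n,c)[:3]: print(c,n,r["score"],r["at"],world(c,r["at"],z=z).round(4))
E
```

```text
0.0 [ 0.1655143  -0.65411673  0.40371525] [-8.91394911e-04  9.92331563e-01  1.23601165e-01 -1.64489534e-04]
top tray_grip 0.68 [186.6, 252.5] [[0.5032 0.3049 0.06  ]]
top rack_seat 0.78 [334.9, 214.1] [[ 0.586  -0.0296  0.066 ]]
top rack_seat 0.19 [188.8, 252.7] [[0.5023 0.2986 0.066 ]]
top small_tray_grip 0.65 [473.9, 256.6] [[ 0.4874 -0.3408  0.06  ]]
scene tray_grip 0.6 [449.7, 309.2] [[0.5094 0.3095 0.06  ]]
scene rack_seat 0.71 [289.8, 263.6] [[ 0.5844 -0.0311  0.066 ]]
scene small_tray_grip 0.88 [221.5, 199.4] [[ 0.4682 -0.3406  0.06  ]]
```

View pics/top0.png

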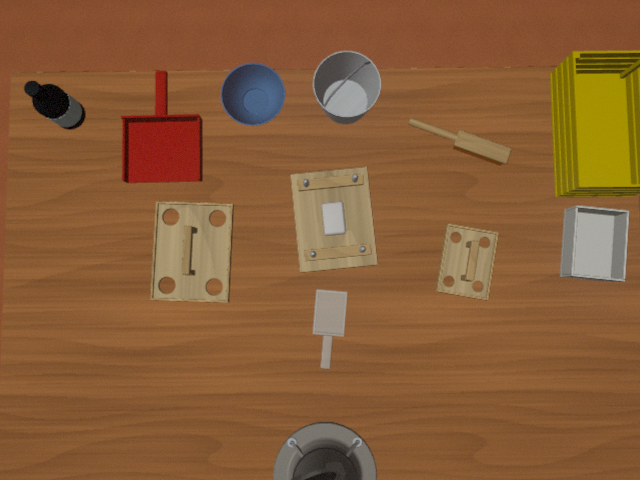

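View pics/scene0.png

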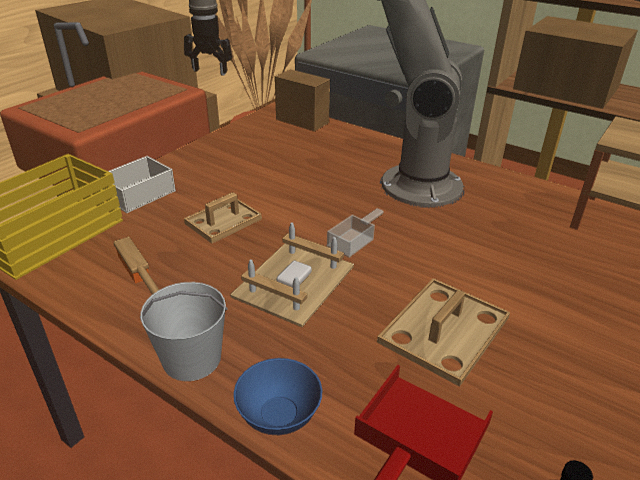

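Top view: larger tray at (192,251), handle vertical in the picture at (188,250), holes near (171,216), (217,218), (213,286), (167,285). Rack at (334,218), with post tips near (306,183), (355,178), (313,254), (363,249). The smaller tray is at (468,262). Now I'll measure the holes and posts.

```bash
cat > fit.py <<'E'
from h import *
def yaw_fit(P):  # P order: (+x+y),(+x-y),(-x+y),(-x-y)
    M=np.array([[80,55],[80,-55],[-80,55],[-80,-55]])/1000
    c=P[:,:2].mean(0);a=P[:,:2]-c
    y=np.arctan2((M[:,0]*a[:,1]-M[:,1]*a[:,0]).sum(),(M*a).sum())
    R=np.array([[np.cos(y),-np.sin(y)],[np.sin(y),np.cos(y)]])
    return c,np.degrees(y),np.linalg.norm(a-M@R.T,axis=1)
E
python3 - <<'E'
from fit import *
p=cv2.imread("pics/top0.png");d=np.load("top0.npy")
hs=cv2.cvtColor(p,cv2.COLOR_BGR2HSV).astype(int)
def blob(u,v,r,mask):
    vv,uu=np.mgrid[0:480,0:640];m=mask&((uu-u)**2+(vv-v)**2<r*r)
    return [uu[m].mean(),vv[m].mean(),m.sum()]
g=p.astype(int).sum(2)
H=[blob(u,v,13,(g<300)) for u,v in((171,216),(217,218),(167,285),(213,286))]
S=[blob(u,v,6,hs[...,1]<70) for u,v in((306,183),(355,178),(313,254),(363,249))]
print(np.round(H,1),np.round(S,1))
print(yaw_fit(world("top",np.array(H)[:,:2],z=.005)))
for z in(.1,.106):print(yaw_fit(world("top",np.array(S)[:,:2],z=z)))
m=bot.camera_model("top");print(-np.array(m["R"]).T@m["t"])
# handle bar by depth
vv,uu=np.mgrid[215:290,160:230];W=world("top",np.c_[uu.ravel(),vv.ravel()],depth=d[215:290,160:230].ravel())
b=W[(W[:,2]>.06)&(W[:,2]<.08)];print(len(b),b.mean(0),b.min(0),b.max(0))
r=cv2.minAreaRect((b[:,:2]*1000).astype(np.float32));print(r)
big=np.vstack([cv2.resize(p[190:310,140:250],None,fx=4.5,fy=4.5)]);q=cv2.resize(p[160:280,280:390],None,fx=4,fy=4)
E
```

```text
[[169.4 215.3 149. ]
 [216.2 217.7 157. ]
 [166.2 284.7 218. ]
 [212.8 286.3 140. ]] [[305.3 182.6  40. ]
 [354.2 177.7  35. ]
 [312.4 253.6  30. ]
 [361.5 248.8  32. ]]
(array([0.51067679, 0.30663484]), np.float64(-2.5152306801163538), array([0.00192655, 0.00032775, 0.00127946, 0.00094328]))
(array([ 0.57860739, -0.02556813]), np.float64(5.130794173872833), array([0.00139771, 0.00115896, 0.00152048, 0.00140396]))
(array([ 0.57786067, -0.02549178]), np.float64(5.130794173872851), array([0.00182213, 0.00158292, 0.00194114, 0.00181829]))
[ 0.41027318 -0.00835667  1.45260033]
412 [0.50832753 0.30220886 0.06763502] [0.45448238 0.29173583 0.06080311] [0.56261482 0.31459952 0.07656116]
((508.505126953125, 302.3296203613281), (20.065895080566406, 108.40287780761719), 86.83232879638672)
```

```bash
python3 -m pendant '[[0.085,0,0,0,7.1],[0.085,0,0,0,7.1],[0.085,0.03,-0.025,0,0],[0.085,0.03,-0.025,0,0],[0.085,0.03,-0.025,0,0],[0.085,0.03,-0.025,0,0],[0.085,0.03,-0.025,0,0],[0.085,0.03,-0.025,0,0],[0.085,0.03,-0.025,0,0],[0.085,0.03,-0.025,0,0],[0.085,0.03,-0.025,0,0],[0.085,0.03,-0.025,0,0]]' 60
python3 -m pendant '[[0.085,0.03,-0.025,0,0],[0.085,0.03,-0.025,0,0],[0.085,0.03,-0.025,0,0],[0.085,0.02,-0.035,0,0],[0.085,0,-0.04,0,0],[0.085,0,-0.04,0,0],[0.085,0,-0.04,0,0],[0.085,0,-0.04,0,0],[0.085,0,-0.04,0,0],[0.085,0,-0.04,0,0],[0.085,0,-0.04,0,0],[0.085,0,-0.04,0,0]]'
```

```text
t: 1.4
eef_pos: [0.4668, -0.403, 0.405]
tool_rot: [0.0, 1.0, -0.0, 0.0]
contact_force: [0.6, -0.8, -0.4]
gripper_width: 0.996
grasp_force: 0.0
t: 2.4
eef_pos: [0.5752, 0.0274, 0.405]
tool_rot: [0.0, 1.0, -0.0, 0.0]
contact_force: [-0.0, 0.7, -0.5]
gripper_width: 0.996
grasp_force: 0.0
```

```bash
python3 -m pendant '[[0.085,-0.008,-0.0345,0,0],[0.085,-0.008,-0.0345,0,0],[0.085,-0.008,-0.0345,0,0],[0.085,-0.008,-0.0345,0,0],[0.085,-0.008,-0.0345,0,0],[0.085,-0.008,-0.0345,0,0],[0.085,-0.009,-0.0345,0,0],[0.085,-0.009,-0.0345,0,2.7],[0.085,0,0,0.035,0],[0.085,0,0,0.035,0],[0.085,0,0,0.025,0],[0.085,0,0,0,0]]'
python3 - <<'E'
from h import *
p,d=bot.read_camera("scene");cv2.imwrite("pics/s1.png",cv2.resize(p[170:400,350:530],None,fx=2.5,fy=2.5))
o=bot.get_obs();print(o["eef_pos"],o["tool_rot"])
E
```

```text
t: 3.4
eef_pos: [0.5078, 0.3003, 0.3045]
tool_rot: [0.003, 1.0, -0.023, -0.004]
contact_force: [-2.1, -1.4, 0.6]
gripper_width: 0.989
grasp_force: 0.0
[0.5087911  0.30091553 0.30740501] [ 0.00165749  0.99972042 -0.02347334 -0.00231215]
```

View pics/s1.png

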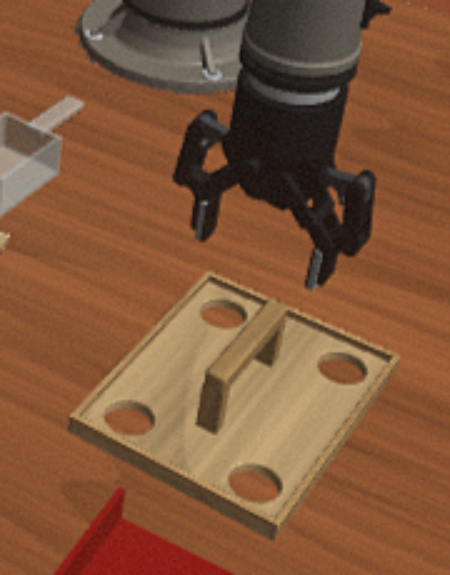

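The open fingers (crop 205,230 and 315,280) straddle the bar (245,350), closing across it. I'll descend and close.

```bash
python3 -m pendant '[[0.085,0,-0.001,0.03,0],[0.085,0,-0.001,0.03,0],[0.085,0,0,0.02,0],[0.085,0,0,0.01,0],[0.085,0,0,0,0],[0,0,0,0,0],[0,0,0,0,0],[0,0,0,0,0],[0,0,0,0,0],[0,0,0,0,0],[0,0,0,0,0],[0,0,0,0,0]]' 60
```

```text
t: 4.45
eef_pos: [0.51, 0.3039, 0.2207]
tool_rot: [-0.0, 1.0, -0.024, 0.001]
contact_force: [-1.0, -0.6, 5.8]
gripper_width: 0.197
grasp_force: 60.1
```

The grip is 5 mm above the bar's centre, so I'll reopen, lower and regrip.

```bash
python3 -m pendant '[[0.04,0,0,0,0],[0.04,0,0,0,0],[0.04,0,0,0,0],[0.04,0,0,0.007,0],[0.04,0,0,0,0],[0,0,0,0,0],[0,0,0,0,0],[0,0,0,0,0],[0,0,0,0,0],[0,0,0,0,0],[0,0,0,-0.005,0],[0,0,0,-0.01,0]]' 70
python3 -m pendant '[[0,0,0,-0.03,0],[0,0,0,-0.035,0],[0,0,0,-0.035,0],[0,0,0,-0.035,0],[0,0,0,-0.02,0],[0,0,0,0,0],[0,0,0,0,0],[0,0,0,0,0]]'
```

```text
t: 5.45
eef_pos: [0.509, 0.303, 0.2267]
tool_rot: [0.001, 1.0, -0.024, -0.001]
contact_force: [0.5, -1.2, -4.4]
gripper_width: 0.199
grasp_force: 68.3
t: 6.12
eef_pos: [0.5091, 0.303, 0.3815]
tool_rot: [0.001, 1.0, -0.024, -0.001]
contact_force: [0.2, -0.0, -5.1]
gripper_width: 0.202
grasp_force: 69.1
```

```bash
python3 -m pendant '[[0,0.0035,0.0125,0,0],[0,0.0066,0.025,0,0],[0,0.0066,0.025,0,0],[0,0.0066,0.025,0,0],[0,0.0066,0.025,0,0],[0,0.0066,0.025,0,0],[0,0.0066,0.025,0,0],[0,0.0066,0.025,0,0],[0,0.0066,0.025,0,0],[0,0.0066,0.025,0,0],[0,0.0066,0.025,0,0],[0,0.0066,0.025,0,0]]'
python3 -m pendant '[[0,0.0066,0.025,0,0],[0,0.0033,0.0125,0,0],[0,0,0,0,-2],[0,0,0,0,-3],[0,0,0,0,-2.8],[0,0,0,0.02,0],[0,0,0,0.01,0],[0,0,0,0,0],[0,0,0,0,0],[0,0,0,0,0]]'
python3 - <<'E'
from h import *
p,d=bot.read_camera("scene");cv2.imwrite("pics/s2.png",cv2.resize(p[130:350,200:390],None,fx=2.7,fy=2.7))
p,d=bot.read_camera("top");cv2.imwrite("pics/t2.png",cv2.resize(p[140:320,260:410],None,fx=3.2,fy=3.2))
for c in("scene","top"): print([(r["at"],r["score"]) for r in bot.pinpoint("tray_grip",c)[:2]])
o=bot.get_obs();print(o["eef_pos"],o["tool_rot"])
E
```

```text
t: 7.12
eef_pos: [0.5715, 0.0103, 0.3808]
tool_rot: [0.0, 1.0, -0.024, -0.002]
contact_force: [-0.1, 0.4, -3.8]
gripper_width: 0.199
grasp_force: 69.1
t: 7.95
eef_pos: [0.5804, -0.0251, 0.3528]
tool_rot: [-0.0, 0.999, 0.044, -0.0]
contact_force: [0.7, -0.0, -3.9]
gripper_width: 0.197
grasp_force: 68.9
[([293.6, 211.3], 0.72)]
[]
[ 0.58052044 -0.02505079  0.35336974] [3.88260878e-05 9.99010736e-01 4.44658665e-02 5.78635573e-04]
```

View pics/s2.png

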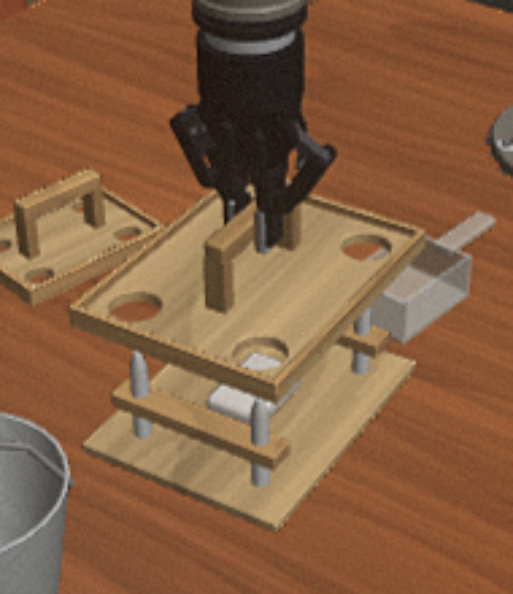

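View pics/t2.png

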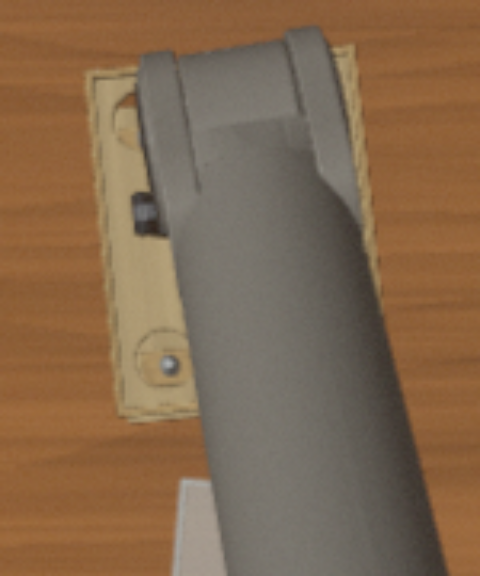

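The scene crop shows the tray level above the rack: holes at (134,308), (261,354), (367,249), and tips of the front posts at (137,353), (260,402). In the top crop one post tip at (170,365) shows inside its hole (165,358). I'll check the offsets numerically.

Run:
```python
from h import *
f=lambda L:np.array(L)/2.7+[200,130]
g=lambda L:np.array(L)/3.2+[260,140]
H=world("scene",f([[134,308],[261,354],[367,249]]),z=.150)[:,:2]
S=world("scene",f([[137,353],[260,402]]),z=.105)[:,:2]
print(H.round(4),S.round(4))
# expected holes from tool pose / posts from fit
def q(c,a):
    a=np.radians(a);R=np.array([[np.cos(a),-np.sin(a)],[np.sin(a),np.cos(a)]]);return (np.array(c)+np.array([[.08,-.055],[.08,.055],[-.08,.055]])@R.T).round(4)
print(q((.5805,-.0251),5.1)); print(q((.5790,-.0256),5.1))
print(world("top",g([[165,358]]),z=.15)[:,:2],world("top",g([[170,364]]),z=.105)[:,:2])
```

```text
[[ 0.6659 -0.0689]
 [ 0.6552  0.0414]
 [ 0.4973  0.0281]] [[ 0.6635 -0.0714]
 [ 0.6554  0.0401]]
[[ 0.6651 -0.0728]
 [ 0.6553  0.0368]
 [ 0.4959  0.0226]]
[[ 0.6636 -0.0733]
 [ 0.6538  0.0363]
 [ 0.4944  0.0221]]
[[0.49579967 0.02170567]] [[0.4946331  0.01937811]]
```

Holes are within about 2 mm of the posts (13 mm allowed). I'll lower with a small correction.

```bash
python3 -m pendant '[[0,-0.001,0.0015,0.005,0],[0,0,0,0.01,0],[0,0,0,0.01,0],[0,0,0,0.01,0],[0,0,0,0.01,0],[0,0,0,0.01,0],[0,0,0,0.007,0],[0,0,0,0.004,0],[0,0,0,0.002,0],[0,0,0,0.002,0],[0,0,0,0,0],[0,0,0,0,0]]'
```

```text
t: 9.15
eef_pos: [0.5796, -0.0267, 0.283]
tool_rot: [0.0, 0.999, 0.044, 0.0]
contact_force: [0.5, -0.1, -4.2]
gripper_width: 0.203
grasp_force: 69.1
```

```bash
python3 -m pendant '[[0,0,0,0.001,0],[0,0,0,0.001,0],[0,0,0,0.001,0],[0,0,0,0.0005,0],[0,0,0,0,0],[0,0,0,0,0]]'
python3 - <<'E'
from h import *
p,d=bot.read_camera("scene");cv2.imwrite("pics/s3.png",cv2.resize(p[130:350,200:390],None,fx=2.7,fy=2.7))
E
```

```text
t: 9.65
eef_pos: [0.5794, -0.0267, 0.2792]
tool_rot: [0.0, 0.999, 0.044, -0.0]
contact_force: [0.3, 0.2, -4.9]
gripper_width: 0.199
grasp_force: 69.1
```

View pics/s3.png

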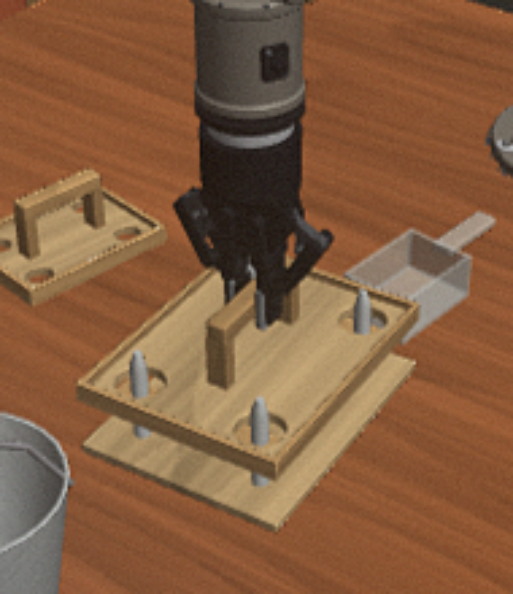

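The posts stand in the three visible holes: (138,380), (260,425), (363,318). The tray's weight is still carried, so I'll lower further until there is contact.

```bash
python3 -m pendant '[[0,0,0,0.0005,0],[0,0,0,0.0005,0],[0,0,0,0,0],[0,0,0,0,0]]'
python3 -m pendant '[[0,0,0,0.0005,0],[0,0,0,0.0005,0],[0,0,0,0,0],[0,0,0,0,0]]'
```

```text
t: 10.03
eef_pos: [0.5795, -0.0267, 0.2785]
tool_rot: [0.0, 0.999, 0.044, 0.0]
contact_force: [-2.4, -0.6, 0.2]
gripper_width: 0.198
grasp_force: 69.6
t: 10.37
eef_pos: [0.5795, -0.0267, 0.2785]
tool_rot: [0.0, 0.999, 0.044, 0.0]
contact_force: [-4.8, -1.1, 10.2]
gripper_width: 0.202
grasp_force: 71.1
```

It's seated: the load reverses to +10 N with z no longer falling. Now release and retreat.

```bash
python3 -m pendant '[[0,0,0,-0.0005,0],[0.02,0,0,0,0],[0.025,0,0,0,0],[0.04,0,0,0,0],[0.06,0,0,0,0],[0.06,0,0,0,0],[0.06,0,0,0,0],[0.06,0,0,0,0],[0.06,0,0,-0.01,0],[0.06,0,0,-0.02,0],[0.06,0,0,-0.03,0],[0.06,0,0,-0.04,0]]'
python3 -m pendant '[[0.06,0,0,-0.03,0],[0.06,0,0,-0.02,0],[0.06,0,0,0,0],[0.06,0,0,0,0],[0.06,0,0,0,0],[0.06,0,0,0,0]]'
python3 - <<'E'
from h import *
p,d=bot.read_camera("scene");cv2.imwrite("pics/s4.png",cv2.resize(p[130:350,150:390],None,fx=2.7,fy=2.7))
p,d=bot.read_camera("top")
# tray deck plane from scene depth
p,d=bot.read_camera("scene")
m=bot.trace("tray_grip","scene")[0]["mask"];v,u=np.where(m&(d>0));W=world("scene",np.c_[u,v],depth=d[v,u])
s=W[(abs(W[:,2]-.076)<.012)];A=np.c_[s[:,:2]-[.579,-.026],np.ones(len(s))];print(np.linalg.lstsq(A,s[:,2],rcond=None)[0],len(s))
E
```

```text
t: 11.37
eef_pos: [0.5785, -0.0268, 0.3772]
tool_rot: [-0.0, 0.999, 0.045, -0.002]
contact_force: [1.1, -0.7, -0.8]
gripper_width: 0.702
grasp_force: 0.0
t: 11.87
eef_pos: [0.5789, -0.0268, 0.4264]
tool_rot: [-0.0, 0.999, 0.044, -0.001]
contact_force: [-0.5, 0.3, 0.8]
gripper_width: 0.705
grasp_force: 0.0
[-0.00461512 -0.00553946  0.07642417] 5064
```

View pics/s4.png

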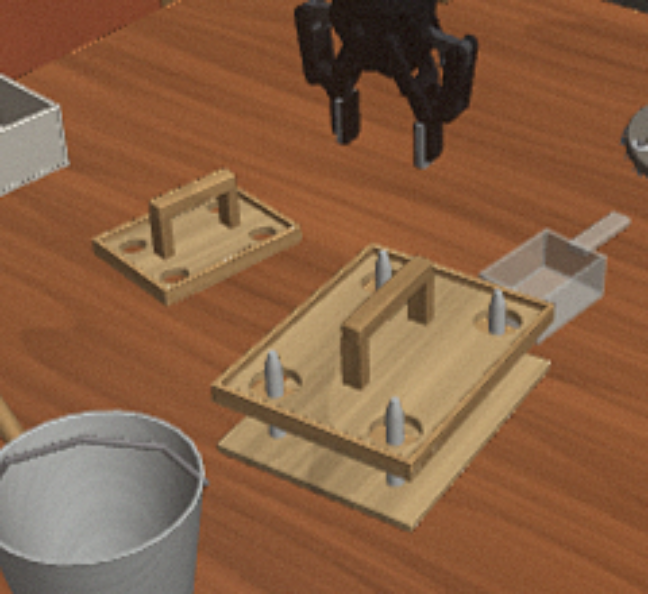

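All four posts, at (273,375), (395,420), (498,312) and (383,265), stand in the holes. The deck is flat at z = 0.076, and the gripper is clear.

```bash
python3 -c "
from station import bot
print(bot.hand_in())"
```

```text
the job is handed in; nothing more can be done
None
```

The larger tray lies flat on the rack's cross rails with all four posts through its holes; I let go, left the smaller tray where it was, and handed the job in at about 12 s.

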